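Turn the blue leaf of the colour-standard book

TASK

Turn the blue leaf of the colour-standard book over its spine, by pushing it gently with the fingertips or the outside of the fingers, so that it lies flat on the far stack with its white face up and uncovers the green panel; then move clear. Do not pinch the leaf, do not disturb the orange leaf, and leave the loose things on the bench where they stand.

Things in the scene. Friction and masses are not known exactly. Their poses are not given: they have to be found in the camera images.
- blue_book_spine (a point): middle of the hinge axis (spine) of the blue book, 60 mm above the bench. Its axes are the book's: x points across the book from the side where the leaf starts (towards the robot, give or take the book's yaw) to the other side, y along the spine, z up. The book is fixed to the bench: a grey stand 176 mm (x) by 140 mm (y), with a stack of panels on either side of the spine, 80 mm deep each, tops 54 mm above the bench. Stand and stacks end 88 mm from the spine.
- blue_leaf_edge (a point): middle of the free edge of the blue leaf, at mid thickness. The leaf is a rigid aluminium panel, 4 mm thick, 120 mm wide along the spine, reaching 115 mm from the spine, so that its free edge overhangs the stand and stacks by 27 mm with open space below it. Its upper face carries a large blue patch, its underside a white one.
- blue_leaf (a joint): angle of the blue leaf about its spine, rad: 0 = flat on the near stack (blue face up), 1.57 = upright, 3.14 = flat on the far stack (white face up; a hard stop, so arrive slowly). It starts a little raised, 0.25 to 0.65. The hinge is stiff: the leaf stays at any angle where it is left, and takes at most about 2.5 N at the free edge to turn. It does not spring back.
- orange_book_spine (a point): middle of the hinge axis (spine) of the orange book, 60 mm above the bench. Its axes are the book's: x points across the book from the side where the leaf starts (towards the robot, give or take the book's yaw) to the other side, y along the spine, z up. The book is fixed to the bench: a grey stand 176 mm (x) by 140 mm (y), with a stack of panels on either side of the spine, 80 mm deep each, tops 54 mm above the bench. Stand and stacks end 88 mm from the spine.
- orange_leaf_edge (a point): middle of the free edge of the orange leaf, at mid thickness. The leaf is a rigid aluminium panel, 4 mm thick, 120 mm wide along the spine, reaching 115 mm from the spine, so that its free edge overhangs the stand and stacks by 27 mm with open space below it. Its upper face carries a large orange patch, its underside a white one.
- orange_leaf (a joint): angle of the orange leaf about its spine, rad: 0 = flat on the near stack (orange face up), 1.57 = upright, 3.14 = flat on the far stack (white face up; a hard stop, so arrive slowly). It starts a little raised, 0.25 to 0.65. The hinge is stiff: the leaf stays at any angle where it is left, and takes at most about 2.5 N at the free edge to turn. It does not spring back.
- amber_bottle: brown glass bottle, 54 mm across, 125 mm tall, standing; origin at the centre of its underside. Loose bystander
- white_jar: white jar with blue cap, 60 mm across, 75 mm tall, standing; origin at the centre of its underside. Loose bystander
- beaker: glass beaker, 66 mm across, 85 mm tall, standing; origin at the centre of its underside. Loose bystander
- blue_vial: small white vial with blue cap, 32 mm across, 60 mm tall, standing; origin at the centre of its underside. Loose bystander
- spatula: lab spatula lying along its x axis, 170 mm long; origin at its middle, on the underside. Loose bystander
- steel_dish: shallow steel dish, 70 mm across, 18 mm tall; origin at the centre of its underside. Loose bystander

How it is judged:
On the way:
1. the blue leaf is pushed past upright by the fingers (value of joint blue_leaf above 1.65 rad and contact force between the fingers and blue_leaf above 0.1 N).
At the end, for the whole second after the job is handed in: The blue leaf lies flat on the far stack (joint above 3.05 rad, at rest), the orange leaf's edge is within 12 mm of its start, and every loose thing is upright as it was, within 20 mm of its start (value of joint blue_leaf above 3.05 rad and velocity of joint blue_leaf below 0.05 rad/s and distance of orange_leaf_edge from where it was at the start of the episode below 0.012 m and distance of each of amber_bottle, white_jar, beaker, blue_vial, spatula, steel_dish from where it was at the start of the episode below 0.02 m and angle between each of amber_bottle, white_jar, beaker, blue_vial, spatula, steel_dish's own z axis and vertical below 0.3 rad); the robot touches nothing.
It fails at once if the blue leaf is pinched or shoved hard (over 30 N) while it is being turned (contact force between the fingers and blue_leaf above 30 N and value of joint blue_leaf below 3 rad).
It fails at once if the blue leaf is rammed (over 100 N) onto the far stack (contact force between the fingers and blue_leaf above 100 N).
It fails at once if the blue leaf stands between the gripping pads (pinched) (z of the grasp point in the frame of blue_leaf_edge between -0.004 and 0.004 m and x of the grasp point in the frame of blue_leaf_edge between 0.002 and 0.115 m and y of the grasp point in the frame of blue_leaf_edge between -0.058 and 0.058 m).
It fails at once if the orange leaf is disturbed (distance of orange_leaf_edge from where it was at the start of the episode above 0.012 m).
It fails at once if a loose thing is lifted, shifted by more than 20 mm or tipped (distance of any of amber_bottle, white_jar, beaker, blue_vial, spatula, steel_dish from where it was at the start of the episode above 0.02 m or angle between any of amber_bottle, white_jar, beaker, blue_vial, spatula, steel_dish's own z axis and vertical above 0.3 rad).
It also fails if it takes over 42 s, if anything falls off the work surface, if the arm or the gripper's body presses on something with over 40 N, if the wrist force passes 120 N, or if a joint passes its speed limit or range.

ROBOT

A 6-joint arm with a two-finger parallel gripper is mounted at the origin on the work surface. World frame = base frame: x ahead of the robot, y to its left, z up, the work surface at z = 0. Lengths are in m, angles in rad, forces in N, time in s.
With the tool pointing down it reaches from about 0.375 to 0.975 m from the base axis. Payload 3.8 kg.
Tool frame: the origin (TCP) lies at the very end of the fingers, on their centre line; the grasp point (between the pads) lies 19 mm behind it (bot.tcp_to_grasp is the z of the grasp point in the tool frame, in m); z points along the fingers, y is the direction in which the jaws open and shut (so a half turn about z gives the same grasp; the last joint's range is limited). The gripper opens to 85 mm and grips with 20 to 120 N. Pads are 22 mm wide; open, the fingers measure 114 mm over their backs; the gripper's body (76 mm by 85 mm) begins 54 mm behind the grasp point. The pads swing forward as they close: fully open they stand 13 mm farther back than shut.
Start: joints at [1.295, 0.264, 1.604, -0, 1.274, -0.037], TCP at [0.16, 0.656, 0.231] pointing down, gripper open.
Joint ranges: [-2.63, 2.63], [-0.94, 2.18], [0.31, 2.57], [-1.31, 4.45], [0, 2.66], [-2.55, 2.55]. Speed limits (rad/s): [2.57, 2.57, 3.14, 3.14, 3.14, 3.14].

INTERFACE

Orientations are given as a rotation vector (axis times angle).
In Python, from workcell import status, vision, job, bot gives the robot as it stands.
- The arm moves only by the tool apply_moves, never from a script. Its argument "deltas" is a list of rows, each a list of 7 numbers: the shift along the tool's x, y, z in m, then the turn, a rotation vector about the tool's x, y, z in rad, then the closure, from 0 (fully open) to 1 (shut). In form: [[x, y, z, rx, ry, rz, jaw], ...]. A call has 1 to 8 rows; each row is the pose to reach, as a shift and turn from the pose commanded when the call began, along the tool's axes at that moment; what a row does not reach only later rows make up. A row lasts 1/12 s, in which the tool goes at most 41.7 mm and 7.16 degrees, less where a joint would pass 70% of its speed; a pose out of reach is approached as far as the arm can. A call with a gripper value outside its range is refused whole. The fingers move at their own pace and stop on an object; "squeeze" is the grip in N (left out, the last holds). Time passes only in rows, so rows that repeat a pose let the fingers close. It gives the time, the measured TCP pose, the force and the opening at its end, in the units of the state.
- status.read_state(): the state, without advancing time (a new reading comes with each control period).
- vision.read_camera(name): name is "side" or "top"; returns the picture (400x640x3 uint8, red, green, blue); there is no depth.
- vision.get_calibration(name): a dict with "fov_y" (degrees; the focal length in pixels is half the picture's height over the tangent of half this angle, whatever the lens; pixels are square), "cx", "cy" (the principal point, pixels), "k1" (the pictures are not rectified: a ray, as slopes to the right and down, at radius r is drawn at 1 + k1 r^2 times it, then the intrinsics apply), "R" (3x3) and "t" (3): a world point X has camera coordinates R X + t. Camera axes: x right, y down, z forward; pixel columns grow to the right and rows downward; lengths in m; the calibration is good to about 2 mm. A picture is of the moment at which its call begins. get_calibration takes no time and is no camera call.
- job.finish_job(): hands the job in, once; it reports no verdict.
The state is a dict: "time": time; "q": joint angles; "joint_vel": joint speeds; "joint_torque": joint torques, N m; "tool_pos": TCP position; "tcp_rot": TCP orientation; "wrist_force": force on the tool from outside, world axes, zero at the start; "torque": the same for the moment, N m; "width": opening from 0.0 (shut) to 1.0 (fully open).
Only numpy, scipy, OpenCV 4.12 (cv2) and the standard library are available. Lean on these libraries where they do the work, as an engineer would, in place of code of your own. Each camera call takes 0.05 s, during which the arm holds its last target. There are 200 camera calls.

## Working session

There is one attempt and no reset: what is moved stays moved. The work goes in short steps, Python scripts to look and compute and a tool call to move; the robot and the scene stay as the last step left them, time stands still between calls to the robot, and variables do not carry over. Pictures are saved under pics/ and viewed, about 8 in all and at most 12, crops included, and the job is handed in when it is done.

Besides the shell and the picture viewer there is one more tool, called after ">>>" in YAML: its name, and indented under it one key for each argument. apply_moves: Moves the arm, as the interface text tells. Its arguments: {"type":"object","properties":{"deltas":{"type":"array","items":{"type":"array","items":{"type":"number"}}},"squeeze":{"type":"number"}},"required":["deltas"]}

```bash
mkdir -p pics; python3 - <<'E'
from workcell import status, vision, bot
import cv2
s=status.read_state();print(s)
for n in("top","side"):
    im=vision.read_camera(n);cv2.imwrite(f"pics/{n}0.png",im[:,:,::-1]);print(n,vision.get_calibration(n))
E
```

```text
{'time': 0.0, 'q': array([ 1.29510398e+00,  2.64744177e-01,  1.60540712e+00,  1.85841420e-05,
        1.27372941e+00, -3.68798449e-02]), 'joint_vel': array([-0.00047208,  0.00032371, -0.00056951, -0.00186986, -0.00212331,
        0.00074724]), 'joint_torque': array([-6.95309154e-04, -5.15109229e+01, -3.67328525e+01,  1.25795941e-04,
        1.27140436e-02, -3.10565679e-05]), 'tool_pos': array([0.15944672, 0.65511778, 0.22995022]), 'tcp_rot': array([-0.37419878, -3.11884904,  0.0035455 ]), 'wrist_force': array([ 0.76016251, -0.44726235,  0.39502536]), 'torque': array([-0.04762045,  0.01651025,  0.00089933]), 'width': 0.9991034327892433}
top {'fov_y': 43.016758991674536, 'cx': 315.81914145224573, 'cy': 196.47507253387127, 'k1': 0.056983921399318474, 'R': array([[ 0.0205445 , -0.99968206, -0.01461858],
       [-0.99777757, -0.01957396, -0.06369289],
       [ 0.0633865 ,  0.01589463, -0.99786247]]), 't': array([-0.00286764,  0.45761398,  1.26333007])}
side {'fov_y': 47.370153859043825, 'cx': 316.95594401989786, 'cy': 200.5067944591287, 'k1': 0.019915301145590453, 'R': array([[ 0.99676966, -0.08020897,  0.0040945 ],
       [-0.0473851 , -0.62849421, -0.77636955],
       [ 0.06484517,  0.7736676 , -0.63026467]]), 't': array([-0.47642519,  0.06021635,  1.11616515])}
```

View pics/top0.png

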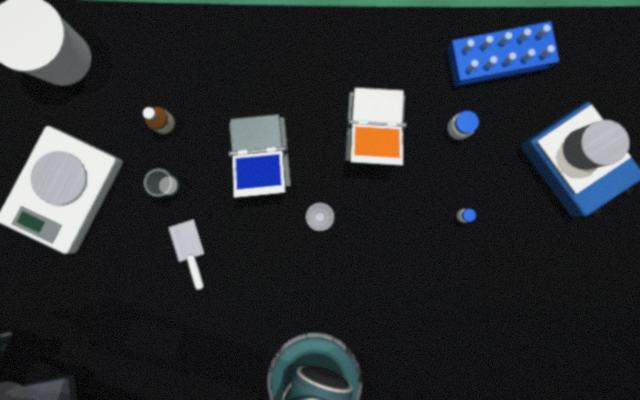

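View pics/side0.png

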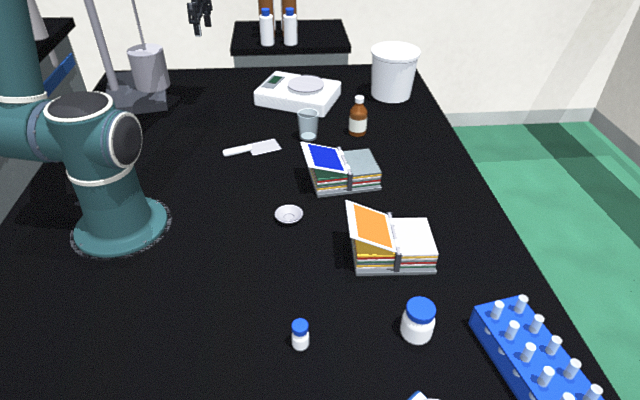

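```bash
python3 - <<'E'
import cv2,numpy as np
a=cv2.imread("pics/top0.png")[100:215,215:305];b=cv2.imread("pics/side0.png")[130:205,290:390]
A=cv2.resize(a,None,fx=4.4,fy=4.4,interpolation=2);B=cv2.resize(b,None,fx=4,fy=4,interpolation=2)
c=np.zeros((510,800,3),np.uint8);c[:A.shape[0],:A.shape[1]]=A;c[:B.shape[0],400:400+B.shape[1]]=B
cv2.imwrite("pics/crop0.png",c);print(A.shape,B.shape)
E
cat > h.py <<'E'
import numpy as np,cv2
from workcell import status,vision,bot
from scipy.spatial.transform import Rotation as Ro
def setup(n):
    c=vision.get_calibration(n);f=200/np.tan(np.radians(c["fov_y"]/2))
    return c,np.array([[f,0,c["cx"]],[0,f,c["cy"]],[0,0,1]]),np.array([c["k1"],0,0,0.])
def ray(n,px):
    c,K,d=setup(n);u=cv2.undistortPoints(np.array([[px]],float),K,d)[0,0]
    R=np.array(c["R"]);t=np.array(c["t"]);return -R.T@t,R.T@np.r_[u,1]
def atz(n,px,z):
    o,v=ray(n,px);return o+v*(z-o[2])/v[2]
def proj(n,X):
    c,K,d=setup(n);return cv2.projectPoints(np.atleast_2d(X).astype(float),cv2.Rodrigues(np.array(c["R"]))[0],np.array(c["t"],float),K,d)[0][:,0]
E
```

```text
(506, 396, 3) (300, 400, 3)
```

View pics/crop0.png

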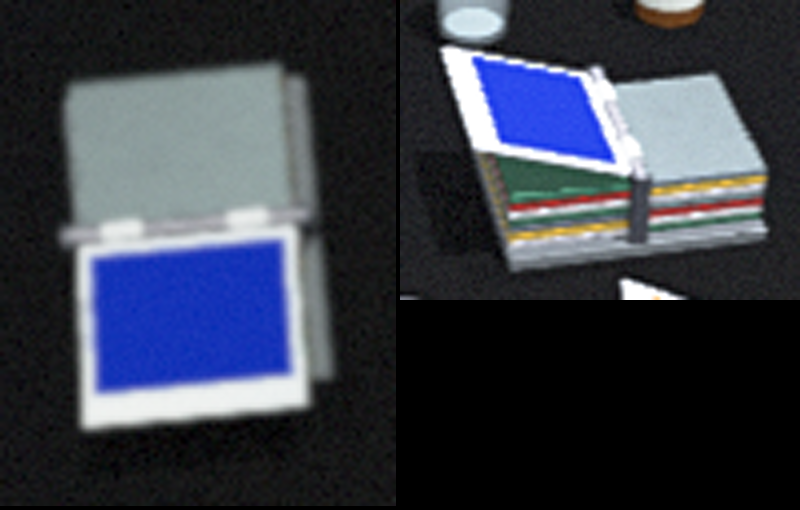

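```bash
cat >> h.py <<'E'
def book(p,L):
    x,y,w=p[:3];c,s=np.cos(w),np.sin(w);L=np.atleast_2d(L)
    return np.c_[x+c*L[:,0]-s*L[:,1],y+s*L[:,0]+c*L[:,1],.06+L[:,2]]
def leaf(th,r=.115,w=.06,n=0): # both corners +y,-y ; n offset along blue-face normal
    return [[-r*np.cos(th)+n*np.sin(th),k*w,r*np.sin(th)+n*np.cos(th)] for k in(1,-1)]
E
python3 - <<'E'
from h import *
from scipy.optimize import least_squares
T=[(233.2,197.7),(285.5,192.0),(230.2,119.3),(279.3,114.3)]
S=[(300.75,141.75),(309.5,167.5),(369.5,148.75),(381.5,171.75)]
def res(p):
    P=book(p,leaf(p[3])+[[.088,p[4],-.006],[.088,-p[4],-.006]])
    return np.r_[(proj("top",P)-T).ravel(),(proj("side",P)-S).ravel()]
r=least_squares(res,[.62,.15,0,.4,.06]);print(r.x,res(r.x).round(1))
p=r.x;print("edge",book(p,leaf(p[3])),"far",book(p,leaf(np.pi)))
for n,px,z in[("bottle",(157,117),.125),("beaker",(155,180),.085),("spat top",(183,228),.0),("spat end",(198,285),0),("dish",(320,217),.018)]:print(n,atz("top",px,z).round(3))
print("orange spine",atz("top",(377,121),.06),"edge corners",atz("top",(351,165),.1),atz("top",(403,166),.1))
print(Ro.from_rotvec(status.read_state()["tcp_rot"]).as_matrix().round(3))
E
```

```text
[0.56299645 0.14982775 0.11581058 0.31750554 0.05989485] [ 1.3 -0.8 -0.3  0.1  0.4 -0.8 -0.3 -0.5 -0.7  0.1 -1.4 -0.8 -0.5 -1.2
  0.3 -0.1]
edge [[0.4475432  0.19680156 0.09590274]
 [0.46140943 0.07760539 0.09590274]] far [[0.67029301 0.2227143  0.06      ]
 [0.68415923 0.10351812 0.06      ]]
bottle [0.628 0.376 0.125]
beaker [0.485 0.389 0.085]
spat top [0.372 0.342 0.   ]
spat end [0.23  0.298 0.   ]
dish [ 0.406 -0.005  0.018]
orange spine [ 0.64227371 -0.1400005   0.06      ] edge corners [ 0.52803797 -0.07635791  0.1       ] [ 0.5278521  -0.19824416  0.1       ]
[[-0.972  0.237 -0.001]
 [ 0.237  0.972 -0.002]
 [ 0.    -0.002 -1.   ]]
```

```bash
cat >> h.py <<'E'
P=[.563,.150,.116]
def Rt(a): # tool rotation: fingers tilted forward by a, jaw axis along spine
    return Ro.from_euler("z",P[2]).as_matrix()@np.array([[-np.cos(a),0,np.sin(a)],[0,1,0],[-np.sin(a),0,-np.cos(a)]])
def go(L,a): # list of book-local (x,z) tips and tilts -> tool-frame deltas from now
    s=status.read_state();R0=Ro.from_rotvec(s["tcp_rot"]).as_matrix()
    for (x,z),aa in zip(L,a):
        d=R0.T@(book(P,[x,0,z])[0]-s["tool_pos"]);r=Ro.from_matrix(R0.T@Rt(aa)).as_rotvec();print(np.r_[d,r].round(4).tolist())
def where():
    s=status.read_state();R=Ro.from_euler("z",-P[2]).as_matrix()
    q=R@(s["tool_pos"]-[P[0],P[1],.06]);f=R@s["wrist_force"];z=R@Ro.from_rotvec(s["tcp_rot"]).as_matrix()[:,2]
    print("t",round(s["time"],2),"local",q.round(4),"f",f.round(1),"zdir",z.round(3),"q",s["q"].round(2),"w",round(s["width"],2))
E
python3 - <<'E'
from h import *
print([k for k in dir(bot) if k[0]!='_'])
where();go([(-.16,.16),(-.16,.16)],[0,.7])
E
```

```text
['MotionError', 'tcp_to_grasp']
t 0.1 local [-0.3423  0.5485  0.1701] f [ 0.3  0.4 -0.6] zdir [-0.001 -0.002 -1.   ] q [ 1.3   0.26  1.61 -0.    1.27 -0.04] w 1.0
[-0.3615, -0.451, 0.011, -0.0021, -0.0004, -0.3548]
[-0.3615, -0.451, 0.011, -0.1261, -0.693, -0.3394]
```

>>> apply_moves:
  deltas:
    - [-0.36,-0.45,0.01,0,0,-0.355,1]
    - [-0.36,-0.45,0.01,0,0,-0.355,1]
    - [-0.36,-0.45,0.01,0,0,-0.355,1]
    - [-0.36,-0.45,0.01,0,0,-0.355,1]
    - [-0.36,-0.45,0.01,0,0,-0.355,1]
    - [-0.36,-0.45,0.01,0,0,-0.355,1]
    - [-0.36,-0.45,0.01,0,0,-0.355,1]
    - [-0.36,-0.45,0.01,0,0,-0.355,1]
  squeeze: 20

```text
time: 0.77
tool_pos: [0.3004, 0.3516, 0.225]
tcp_rot: [0.184, -3.136, 0.001]
wrist_force: [1.2, -0.2, -0.1]
width: 0.003
```

```bash
python3 - <<'E'
from h import *
where();go([(-.16,.16),(-.16,.16)],[0,.7])
E
```

```text
t 0.77 local [-0.2375  0.2307  0.165 ] f [ 1.2 -0.3 -0.1] zdir [-0. -0. -1.] q [ 0.81 -0.14  2.05 -0.    1.24 -0.88] w 0.0
[-0.0773, -0.2307, 0.0051, -0.0005, -0.0003, 0.0009]
[-0.0773, -0.2307, 0.0051, -0.0001, -0.7003, 0.001]
```

>>> apply_moves:
  deltas:
    - [-0.077,-0.23,0.005,0,0,0,1]
    - [-0.077,-0.23,0.005,0,0,0,1]
    - [-0.077,-0.23,0.005,0,-0.7,0,1]
    - [-0.077,-0.23,0.005,0,-0.7,0,1]
    - [-0.077,-0.23,0.005,0,-0.7,0,1]
    - [-0.077,-0.23,0.005,0,-0.7,0,1]
    - [-0.077,-0.23,0.005,0,-0.7,0,1]
    - [-0.077,-0.23,0.005,0,-0.7,0,1]

```text
time: 1.43
tool_pos: [0.4029, 0.1304, 0.2186]
tcp_rot: [-0.132, 2.435, 0.049]
wrist_force: [-0.1, -0.7, -0.4]
width: -0.003
```

```bash
python3 - <<'E'
from h import *
where();go([(-.16,.16),(-.16,.05),(-.16,0)],[.7]*3)
E
```

```text
t 1.43 local [-0.1613 -0.0009  0.1586] f [-0.1 -0.6 -0.4] zdir [ 0.647 -0.005 -0.762] q [ 0.41 -0.72  2.56 -0.33  0.65 -1.07] w -0.0
[-0.0018, 0.0009, -0.0002, -0.0045, 0.0038, -0.0058]
[0.0694, 0.0009, 0.0836, -0.0045, 0.0038, -0.0058]
[0.1017, 0.0009, 0.1218, -0.0045, 0.0038, -0.0058]
```

```bash
cat >> h.py <<'E'
def fk(q,g):
    r0,z0,L1,L2,L=g;E=Ro.from_euler
    R1=E("z",q[0]);Ra=R1*E("y",q[1]);Rb=Ra*E("y",q[2])
    w=R1.apply([r0,0,0])+[0,0,z0]+Ra.apply([0,0,L1])+Rb.apply([0,0,L2])
    R=Rb*E("z",q[3])*E("y",q[4])*E("z",q[5]);return w+R.apply([0,0,L]),R
E
python3 - <<'E'
from h import *
from scipy.optimize import least_squares
s=status.read_state()
D=[([1.29510398,.264744,1.60540712,0,1.27372941,-.03688],[.15944672,.65511778,.22995022]),([.81,-.14,2.05,0,1.24,-.88],[.3004,.3516,.225]),(s["q"],s["tool_pos"])]
W=[1,.2,1]
f=lambda g:np.concatenate([w*(fk(q,g)[0]-x) for w,(q,x) in zip(W,D)])
r=least_squares(f,[0,.3,.4,.4,.2]);print(r.x,r.cost,(f(r.x)*1e3).round(1),np.linalg.svd(r.jac)[1])
print(fk(s["q"],r.x)[1].as_matrix().round(3),Ro.from_rotvec(s["tcp_rot"]).as_matrix().round(3),s["q"])
for a in(.7,.55,.4,.3):
  for xz in[(-.16,.16),(-.15,.0),(-.15,-.02),(-.106,0)]:
    X=book(P,[xz[0],0,xz[1]])[0]
    h=lambda q:np.r_[(fk(q,r.x)[0]-X)*5,(fk(q,r.x)[1].inv()*Ro.from_matrix(Rt(a))).as_rotvec()]
    z=least_squares(h,s["q"]);print(a,xz,z.x.round(2),round(z.cost,6))
E
```

```text
[-0.32074142  0.3114773   0.43449217  0.92172169  0.22792439] 0.0003428794291613996 [23.8 -7.4  1.1  6.9  0.1 -3.6  0.3 -1.6 -0.4] [2.57617246 1.80666911 0.52043098 0.16801536 0.01430495]
[[ 0.108 -0.758  0.643]
 [-0.994 -0.082  0.07 ]
 [-0.    -0.647 -0.762]] [[-0.758 -0.108  0.643]
 [-0.082  0.994  0.07 ]
 [-0.647  0.    -0.762]] [ 0.41392302 -0.72275331  2.56298585 -0.32814305  0.64692444 -1.06955156]
0.7 (-0.16, 0.16) [ 0.42 -0.72  2.56 -0.32  0.65  0.49] 0.0
0.7 (-0.15, 0.0) [ 0.41 -0.42  2.53 -0.5   0.4   0.69] 0.0
0.7 (-0.15, -0.02) [ 0.41 -0.38  2.52 -0.54  0.37  0.74] 0.0
0.7 (-0.106, 0) [ 0.37 -0.29  2.42 -0.48  0.36  0.65] 0.0
0.55 (-0.16, 0.16) [ 0.39 -0.64  2.48 -0.2   0.78  0.38] 0.0
0.55 (-0.15, 0.0) [ 0.38 -0.37  2.47 -0.28  0.53  0.47] 0.0
0.55 (-0.15, -0.02) [ 0.38 -0.33  2.46 -0.29  0.5   0.49] 0.0
0.55 (-0.106, 0) [ 0.35 -0.25  2.36 -0.26  0.5   0.43] 0.0
0.4 (-0.16, 0.16) [ 0.37 -0.55  2.4  -0.12  0.91  0.31] 0.0
0.4 (-0.15, 0.0) [ 0.36 -0.31  2.4  -0.15  0.67  0.34] 0.0
0.4 (-0.15, -0.02) [ 0.36 -0.28  2.39 -0.16  0.64  0.35] 0.0
0.4 (-0.106, 0) [ 0.33 -0.19  2.29 -0.14  0.65  0.31] 0.0
0.3 (-0.16, 0.16) [ 0.35 -0.49  2.35 -0.08  1.    0.27] 0.0
0.3 (-0.15, 0.0) [ 0.35 -0.26  2.35 -0.1   0.77  0.29] 0.0
0.3 (-0.15, -0.02) [ 0.35 -0.23  2.34 -0.1   0.74  0.29] 0.0
0.3 (-0.106, 0) [ 0.32 -0.15  2.25 -0.09  0.75  0.26] 0.0
```

```bash
python3 - <<'E'
from h import *
where();go([(-.16,.10),(-.16,-.005),(-.112,-.005)],[.55]*3)
E
```

```text
t 1.43 local [-0.1613 -0.0009  0.1586] f [-0.1 -0.6 -0.4] zdir [ 0.647 -0.005 -0.762] q [ 0.41 -0.72  2.56 -0.33  0.65 -1.07] w -0.0
[0.037, 0.0009, 0.0455, -0.004, 0.1538, -0.0062]
[0.1049, 0.0009, 0.1256, -0.004, 0.1538, -0.0062]
[0.0683, 0.0012, 0.1566, -0.004, 0.1538, -0.0062]
```

>>> apply_moves:
  deltas:
    - [0,0,0,-0.004,0.154,-0.006,1]
    - [0.01,0.001,0.012,-0.004,0.154,-0.006,1]
    - [0.037,0.001,0.045,-0.004,0.154,-0.006,1]
    - [0.06,0.001,0.072,-0.004,0.154,-0.006,1]
    - [0.085,0.001,0.1,-0.004,0.154,-0.006,1]
    - [0.105,0.001,0.125,-0.004,0.154,-0.006,1]
    - [0.105,0.001,0.125,-0.004,0.154,-0.006,1]
    - [0.105,0.001,0.125,-0.004,0.154,-0.006,1]

```text
time: 2.1
tool_pos: [0.4249, 0.1461, 0.065]
tcp_rot: [-0.16, 2.622, 0.029]
wrist_force: [1.3, 0.1, -0.5]
width: -0.001
```

```bash
python3 - <<'E'
from h import *
where();go([(-.112,-.005)],[.55])
im=vision.read_camera("side");im2=vision.read_camera("top")
a=cv2.resize(im[90:220,240:400],None,fx=2.5,fy=2.5);b=cv2.resize(im2[100:250,200:360],None,fx=2.5,fy=2.5)
c=np.zeros((375,800,3),np.uint8);c[:a.shape[0],:400]=a;c[:,400:]=b;cv2.imwrite("pics/pre.png",c[:,:,::-1])
E
```

```text
t 2.1 local [-0.1376  0.0121  0.005 ] f [ 1.3 -0.1 -0.5] zdir [ 0.493 -0.006 -0.87 ] q [ 0.38 -0.27  2.57 -0.38  0.37 -0.99] w -0.0
[-0.0173, -0.0121, 0.0213, -0.0062, -0.035, 0.0079]
```

View pics/pre.png

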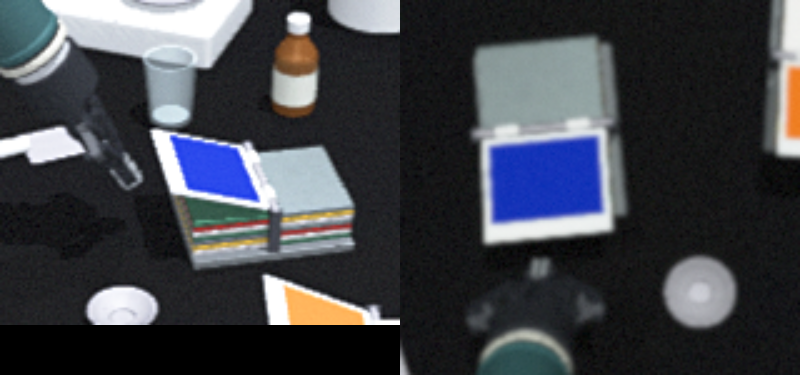

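>>> apply_moves:
  deltas:
    - [-0.009,-0.006,0.01,-0.006,-0.035,0.008,1]
    - [-0.017,-0.012,0.021,-0.006,-0.035,0.008,1]
    - [-0.017,-0.012,0.021,-0.006,-0.035,0.008,1]
    - [-0.017,-0.012,0.021,-0.006,-0.035,0.008,1]

```text
time: 2.53
tool_pos: [0.4536, 0.1375, 0.06]
tcp_rot: [-0.146, 2.579, 0.046]
wrist_force: [-0.1, -0.2, -0.5]
width: -0.002
```

```bash
cat >> h.py <<'E'
def tip(th,a,s=.030):
    d=np.array([np.sin(a),-np.cos(a)]);n=np.array([np.cos(a),np.sin(a)])
    u=np.array([np.cos(th),-np.sin(th)]);m=np.array([np.sin(th),np.cos(th)])
    if a+th<np.pi/2: return -.115*u-.013*n+s*d
    return -(.115-s)*u-.002*m-.011*n
E
python3 - <<'E'
from h import *
where()
th=[.32,.45,.6,.75,.9,1.02];print([tip(t,.55,.034).round(3) for t in th])
go([tip(t,.55,.034) for t in th],[.55]*len(th))
E
```

```text
t 2.53 local [-0.1101  0.0003  0.    ] f [-0.1 -0.2 -0.5] zdir [ 0.531  0.001 -0.847] q [ 0.32 -0.22  2.56 -0.41  0.27 -0.99] w -0.0
[array([-0.102,  0.   ]), array([-0.097,  0.014]), array([-0.088,  0.029]), array([-0.077,  0.043]), array([-0.065,  0.054]), array([-0.053,  0.062])]
[-0.0067, -0.0003, 0.0038, 0.0012, 0.0096, -0.003]
[-0.0188, -0.0002, -0.005, 0.0012, 0.0096, -0.003]
[-0.034, -0.0001, -0.0131, 0.0012, 0.0096, -0.003]
[-0.0503, -0.0001, -0.0187, 0.0012, 0.0096, -0.003]
[-0.0672, -0.0, -0.0219, 0.0012, 0.0096, -0.003]
[-0.081, 0.0, -0.0226, 0.0012, 0.0096, -0.003]
```

>>> apply_moves:
  deltas:
    - [-0.006,0,0.003,0,0,0,1]
    - [-0.013,0,-0.001,0,0,0,1]
    - [-0.019,0,-0.005,0,0,0,1]
    - [-0.026,0,-0.009,0,0,0,1]
    - [-0.034,0,-0.013,0,0,0,1]
    - [-0.042,0,-0.016,0,0,0,1]
    - [-0.05,0,-0.019,0,0,0,1]
    - [-0.05,0,-0.019,0,0,0,1]

```text
time: 3.2
tool_pos: [0.4877, 0.1423, 0.1037]
tcp_rot: [-0.148, 2.576, 0.047]
wrist_force: [-0.5, 0.5, -0.3]
width: -0.003
```

```bash
python3 - <<'E'
from h import *
where()
im=vision.read_camera("side")
cv2.imwrite("pics/s1.png",cv2.resize(im[90:220,240:400],None,fx=3,fy=3)[:,:,::-1])
th=[.75,.9,1.02,1.15,1.3,1.45,1.6]
go([tip(t,.55,.034) for t in th],[.55]*len(th))
E
```

```text
t 3.2 local [-0.0757  0.0011  0.0437] f [-0.4  0.5 -0.3] zdir [ 0.533  0.003 -0.846] q [ 0.3  -0.23  2.47 -0.27  0.36 -1.16] w -0.0
[0.0013, -0.001, -0.0003, 0.0024, 0.0109, -0.0018]
[-0.0157, -0.001, -0.0035, 0.0024, 0.0109, -0.0018]
[-0.0295, -0.0009, -0.0042, 0.0024, 0.0109, -0.0018]
[-0.04, -0.0009, -0.0037, 0.0024, 0.0109, -0.0018]
[-0.0519, -0.0009, -0.0014, 0.0024, 0.0109, -0.0018]
[-0.0634, -0.0009, 0.0027, 0.0024, 0.0109, -0.0018]
[-0.0741, -0.0009, 0.0084, 0.0024, 0.0109, -0.0018]
```

View pics/s1.png

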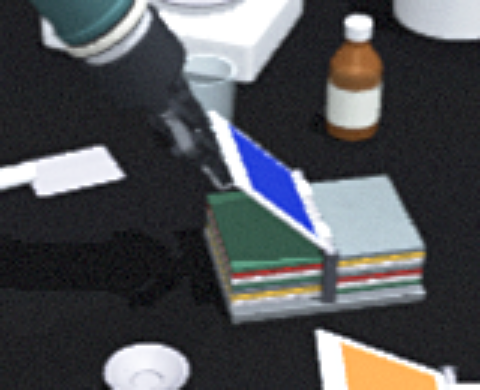

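The leaf is raised to about 45–50° with the finger beneath it (fingertip near (230,185) in the crop) and the green panel is showing. I'll continue the arc.

>>> apply_moves:
  deltas:
    - [-0.008,-0.001,-0.002,0,0,0,1]
    - [-0.016,-0.001,-0.0035,0,0,0,1]
    - [-0.023,-0.001,-0.004,0,0,0,1]
    - [-0.03,-0.001,-0.004,0,0,0,1]
    - [-0.04,-0.001,-0.0035,0,0,0,1]
    - [-0.052,-0.001,-0.001,0,0,0,1]
    - [-0.063,-0.001,0.003,0,0,0,1]
    - [-0.074,-0.001,0.0085,0,0,0,1]

```text
time: 3.92
tool_pos: [0.554, 0.1483, 0.1334]
tcp_rot: [-0.148, 2.58, 0.045]
wrist_force: [-2.1, -0.9, -0.2]
width: -0.001
```

```bash
python3 - <<'E'
from h import *
where()
th=[1.6,1.7,1.8,1.9,2.0,2.1,2.2,2.3,2.4]
go([tip(t,.55,.028) for t in th],[.55]*len(th))
E
```

```text
t 3.92 local [-0.0091 -0.0006  0.0734] f [-2.2 -0.6 -0.2] zdir [ 0.529  0.002 -0.848] q [ 0.26 -0.13  2.33 -0.2   0.4  -1.26] w -0.0
[-0.0044, 0.0006, -0.0066, 0.0015, 0.0078, -0.0016]
[-0.0115, 0.0006, -0.0016, 0.0015, 0.0078, -0.0016]
[-0.0181, 0.0006, 0.0041, 0.0015, 0.0078, -0.0016]
[-0.024, 0.0006, 0.0105, 0.0015, 0.0078, -0.0016]
[-0.0294, 0.0006, 0.0174, 0.0015, 0.0078, -0.0016]
[-0.034, 0.0006, 0.0247, 0.0015, 0.0078, -0.0016]
[-0.0378, 0.0006, 0.0326, 0.0015, 0.0078, -0.0016]
[-0.0408, 0.0006, 0.0407, 0.0015, 0.0078, -0.0016]
[-0.043, 0.0006, 0.0491, 0.0015, 0.0078, -0.0016]
```

>>> apply_moves:
  deltas:
    - [-0.005,0,-0.005,0,0,0,1]
    - [-0.0115,0,-0.0015,0,0,0,1]
    - [-0.018,0,0.004,0,0,0,1]
    - [-0.024,0,0.0105,0,0,0,1]
    - [-0.0295,0,0.0175,0,0,0,1]
    - [-0.034,0,0.0245,0,0,0,1]
    - [-0.038,0,0.0325,0,0,0,1]
    - [-0.041,0,0.0405,0,0,0,1]

```text
time: 4.58
tool_pos: [0.6094, 0.1549, 0.1198]
tcp_rot: [-0.149, 2.58, 0.046]
wrist_force: [-0.3, 0.8, 1.4]
width: -0.0
```

```bash
python3 - <<'E'
from h import *
where()
im=vision.read_camera("side")
cv2.imwrite("pics/s2.png",cv2.resize(im[90:220,240:420],None,fx=3,fy=3)[:,:,::-1])
th=[2.3,2.4,2.5,2.6,2.7,2.8,2.9,2.95,3.0,3.05,3.1,3.14]
go([tip(t,.55,.028) for t in th],[.55]*len(th))
E
```

```text
t 4.58 local [ 0.0466 -0.0005  0.0598] f [-0.2  0.8  1.4] zdir [ 0.529  0.002 -0.848] q [ 0.25  0.    2.23 -0.19  0.36 -1.28] w -0.0
[-0.0014, 0.0006, -0.0014, 0.0015, 0.0062, -0.0015]
[-0.0036, 0.0006, 0.007, 0.0015, 0.0062, -0.0015]
[-0.005, 0.0006, 0.0156, 0.0015, 0.0062, -0.0015]
[-0.0055, 0.0006, 0.0243, 0.0015, 0.0062, -0.0015]
[-0.0051, 0.0005, 0.033, 0.0015, 0.0062, -0.0015]
[-0.0039, 0.0005, 0.0416, 0.0015, 0.0062, -0.0015]
[-0.0018, 0.0005, 0.05, 0.0015, 0.0062, -0.0015]
[-0.0005, 0.0005, 0.0542, 0.0015, 0.0062, -0.0015]
[0.0011, 0.0005, 0.0582, 0.0015, 0.0062, -0.0015]
[0.0028, 0.0005, 0.0622, 0.0015, 0.0062, -0.0015]
[0.0048, 0.0005, 0.0661, 0.0015, 0.0062, -0.0015]
[0.0065, 0.0005, 0.0691, 0.0015, 0.0062, -0.0015]
```

View pics/s2.png

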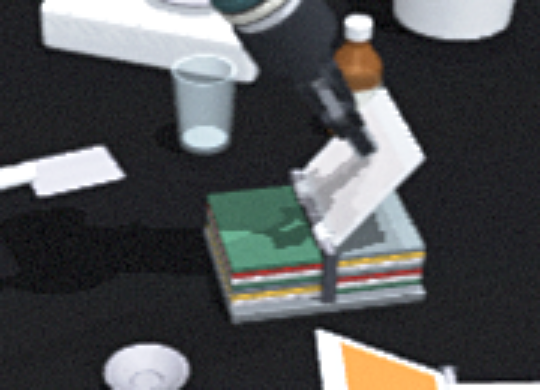

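```bash
python3 - <<'E'
from h import *
def tip2(th,a=.55,r=.085):
    n=np.array([np.cos(a),np.sin(a)]);u=np.array([np.cos(th),-np.sin(th)]);m=np.array([np.sin(th),np.cos(th)])
    return -r*u-(.002+.011*abs(n@m))*m
th=[2.35,2.45,2.55,2.65,2.75,2.85,2.92,2.97,3.02,3.07,3.12,3.16]
print([tip2(t).round(4) for t in th]);go([tip2(t) for t in th],[.55]*12)
E
```

```text
[array([0.0564, 0.0637]), array([0.0632, 0.0569]), array([0.0692, 0.0494]), array([0.0737, 0.0425]), array([0.0771, 0.0359]), array([0.08 , 0.029]), array([0.0817, 0.0241]), array([0.0827, 0.0205]), array([0.0836, 0.0168]), array([0.0843, 0.0131]), array([0.0848, 0.0094]), array([0.0851, 0.0064])]
[-0.0111, 0.0006, 0.0008, 0.0015, 0.0062, -0.0015]
[-0.0132, 0.0006, 0.0101, 0.0015, 0.0062, -0.0015]
[-0.0143, 0.0006, 0.0196, 0.0015, 0.0062, -0.0015]
[-0.0145, 0.0006, 0.0279, 0.0015, 0.0062, -0.0015]
[-0.0139, 0.0005, 0.0353, 0.0015, 0.0062, -0.0015]
[-0.0128, 0.0005, 0.0427, 0.0015, 0.0062, -0.0015]
[-0.0116, 0.0005, 0.0478, 0.0015, 0.0062, -0.0015]
[-0.0105, 0.0005, 0.0514, 0.0015, 0.0062, -0.0015]
[-0.0093, 0.0005, 0.0549, 0.0015, 0.0062, -0.0015]
[-0.008, 0.0005, 0.0584, 0.0015, 0.0062, -0.0015]
[-0.0065, 0.0005, 0.0619, 0.0015, 0.0062, -0.0015]
[-0.0051, 0.0005, 0.0646, 0.0015, 0.0062, -0.0015]
```

>>> apply_moves:
  deltas:
    - [-0.006,0,0.002,0,0,0,1]
    - [-0.013,0,0.01,0,0,0,1]
    - [-0.0145,0,0.0195,0,0,0,1]
    - [-0.0145,0,0.028,0,0,0,1]
    - [-0.014,0,0.0355,0,0,0,1]
    - [-0.013,0,0.0425,0,0,0,1]
    - [-0.0115,0,0.048,0,0,0,1]
    - [-0.0105,0,0.0515,0,0,0,1]

```text
time: 5.3
tool_pos: [0.6438, 0.1589, 0.0805]
tcp_rot: [-0.149, 2.582, 0.045]
wrist_force: [0.9, -0.0, 0.9]
width: -0.0
```

```bash
python3 - <<'E'
from h import *
where();go([(.083,.017),(.084,.0135),(.0845,.01),(.085,.007),(.085,.005)],[.55]*5)
E
```

```text
t 5.3 local [ 0.0813 -0.0006  0.0205] f [ 0.9 -0.1  0.9] zdir [ 0.528  0.001 -0.85 ] q [ 0.24  0.13  2.19 -0.23  0.28 -1.25] w -0.0
[0.0004, 0.0006, 0.0039, 0.0014, 0.0057, -0.0014]
[0.0014, 0.0005, 0.0074, 0.0014, 0.0057, -0.0014]
[0.0029, 0.0005, 0.0106, 0.0014, 0.0057, -0.0014]
[0.004, 0.0005, 0.0135, 0.0014, 0.0057, -0.0014]
[0.0051, 0.0005, 0.0152, 0.0014, 0.0057, -0.0014]
```

>>> apply_moves:
  deltas:
    - [0.0005,0,0.002,0,0,0,1]
    - [0.0005,0,0.004,0,0,0,1]
    - [0.001,0,0.0055,0,0,0,1]
    - [0.0015,0,0.0075,0,0,0,1]
    - [0.002,0,0.009,0,0,0,1]
    - [0.003,0,0.0105,0,0,0,1]
    - [0.003,0,0.0105,0,0,0,1]

```text
time: 5.88
tool_pos: [0.6469, 0.1593, 0.0709]
tcp_rot: [-0.149, 2.581, 0.045]
wrist_force: [-0.0, -0.1, 0.1]
width: -0.002
```

```bash
python3 - <<'E'
from h import *
where();go([(.085,.009),(.085,.007),(.085,.005),(.085,.003)],[.55]*4)
im=vision.read_camera("side")
cv2.imwrite("pics/s3.png",cv2.resize(im[90:220,240:420],None,fx=3,fy=3)[:,:,::-1])
E
```

```text
t 5.88 local [ 0.0844 -0.0005  0.0109] f [-0.  -0.1  0.1] zdir [ 0.528  0.001 -0.849] q [ 0.24  0.15  2.19 -0.24  0.26 -1.23] w -0.0
[0.0005, 0.0005, 0.002, 0.0015, 0.0066, -0.0015]
[0.0016, 0.0005, 0.0037, 0.0015, 0.0066, -0.0015]
[0.0026, 0.0005, 0.0054, 0.0015, 0.0066, -0.0015]
[0.0037, 0.0005, 0.0071, 0.0015, 0.0066, -0.0015]
```

View pics/s3.png

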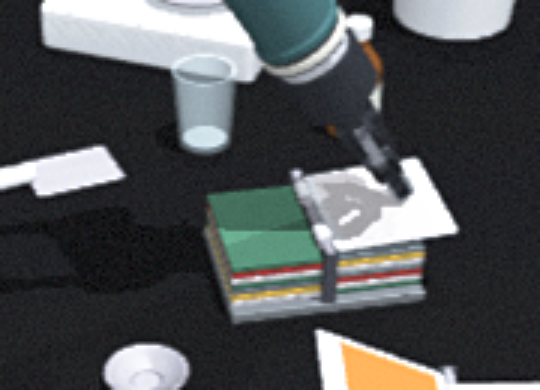

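>>> apply_moves:
  deltas:
    - [0.0005,0,0.001,0,0,0,1]
    - [0.0005,0,0.002,0,0,0,1]
    - [0.001,0,0.003,0,0,0,1]
    - [0.0015,0,0.0037,0,0,0,1]

```text
time: 6.27
tool_pos: [0.6478, 0.1594, 0.0673]
tcp_rot: [-0.148, 2.581, 0.045]
wrist_force: [-1.6, 0.1, 0.2]
width: 0.002
```

```bash
python3 -c "
from h import *
where();go([(.085,.005),(.085,.003),(.085,.001)],[.55]*3)"
```

```text
t 6.27 local [ 0.0853 -0.0005  0.0073] f [-1.6  0.2  0.2] zdir [ 0.529  0.002 -0.849] q [ 0.24  0.16  2.19 -0.25  0.25 -1.23] w 0.0
[0.0015, 0.0005, 0.0018, 0.0015, 0.007, -0.0015]
[0.0026, 0.0005, 0.0035, 0.0015, 0.007, -0.0015]
[0.0036, 0.0005, 0.0052, 0.0015, 0.007, -0.0015]
```

>>> apply_moves:
  deltas:
    - [0.0005,0,0.001,0,0,0,1]
    - [0.001,0,0.0015,0,0,0,1]
    - [0.0015,0,0.002,0,0,0,1]
    - [0.0015,0,0.002,0,0,0,1]

```text
time: 6.6
tool_pos: [0.648, 0.1595, 0.0659]
tcp_rot: [-0.148, 2.58, 0.045]
wrist_force: [-5.6, -1.4, 6.9]
width: -0.002
```

```bash
python3 -c "
from h import *
where();go([(.085,.005),(.085,.003),(.085,.001)],[.55]*3)"
```

```text
t 6.6 local [ 0.0855 -0.0004  0.0059] f [-5.7 -0.7  6.9] zdir [ 0.53   0.002 -0.848] q [ 0.24  0.16  2.19 -0.25  0.25 -1.22] w -0.0
[0.0009, 0.0004, 0.0005, 0.0015, 0.0083, -0.0015]
[0.002, 0.0004, 0.0022, 0.0015, 0.0083, -0.0015]
[0.003, 0.0004, 0.0039, 0.0015, 0.0083, -0.0015]
```

>>> apply_moves:
  deltas:
    - [0.0003,0,0.0005,0,0,0,1]
    - [0.0005,0,0.001,0,0,0,1]
    - [0.0005,0,0.001,0,0,0,1]

```text
time: 6.85
tool_pos: [0.6481, 0.1595, 0.0656]
tcp_rot: [-0.148, 2.579, 0.045]
wrist_force: [-11.1, -1.8, 15.0]
width: 0.001
```

```bash
python3 -c "
from h import *
where();go([(.08,.06),(.04,.2)],[.55,.3])"
```

```text
t 6.85 local [ 0.0857 -0.0005  0.0056] f [-11.2  -0.5  15. ] zdir [ 0.53   0.001 -0.848] q [ 0.24  0.16  2.19 -0.26  0.25 -1.22] w 0.0
[-0.024, 0.0006, -0.0491, 0.0014, 0.0087, -0.0016]
[-0.0643, 0.0008, -0.189, 0.0016, 0.2587, -0.0014]
```

Hard stop confirmed (force doubled, tip barely moved). Back off along the tool and rise.

>>> apply_moves:
  deltas:
    - [-0.002,0,-0.004,0,0,0,1]
    - [-0.008,0,-0.016,0,0,0,1]
    - [-0.024,0,-0.045,0,0,0,1]
    - [-0.035,0,-0.08,0,0,0,1]
    - [-0.045,0,-0.11,0,0,0,1]
    - [-0.055,0,-0.14,0,0,0,1]
    - [-0.06,0,-0.17,0,0,0,1]
    - [-0.06,0,-0.17,0,0,0,1]

```text
time: 7.52
tool_pos: [0.6117, 0.1555, 0.2487]
tcp_rot: [-0.148, 2.569, 0.048]
wrist_force: [1.9, 0.8, 0.9]
width: -0.002
```

```bash
python3 - <<'E'
from h import *
where()
im=vision.read_camera("side");im2=vision.read_camera("top")
cv2.imwrite("pics/top1.png",im2[:,:,::-1])
cv2.imwrite("pics/end.png",np.vstack([cv2.resize(im[70:270,200:470],None,fx=2,fy=2)])[:,:,::-1])
for t in(3.0,3.05,3.14):print(t,proj("side",book(P,leaf(t))).round(1).tolist())
a=cv2.imread("pics/top0.png").astype(int);d=np.abs(im2[:,:,::-1]-a).max(2)
for n,(c,r) in dict(bottle=(157,117),beaker=(160,183),spat=(188,250),dish=(320,217),orange=(377,130),jar=(463,125),vial=(467,215)).items():print(n,(d[r-25:r+25,c-25:c+25]>40).sum())
E
```

```text
t 7.52 local [ 0.049  -0.0002  0.1887] f [2.  0.5 0.9] zdir [ 0.539  0.003 -0.842] q [ 0.25 -0.15  2.11 -0.12  0.62 -1.36] w -0.0
3.0 [[378.4, 139.8], [392.1, 163.6]]
3.05 [[378.5, 141.6], [392.1, 165.4]]
3.14 [[378.3, 144.7], [391.9, 168.6]]
bottle 0
beaker 247
spat 617
dish 0
orange 0
jar 0
vial 0
```

View pics/end.png

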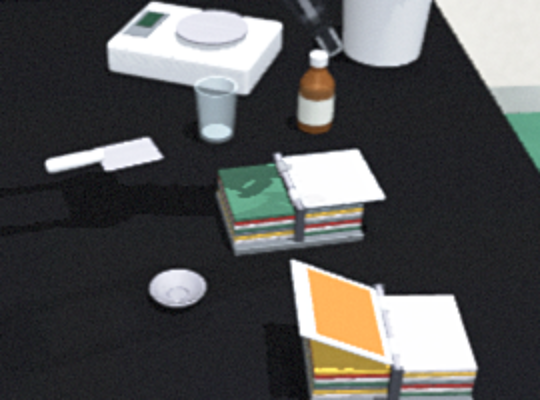

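The white face is up and flat: the leaf's free corners are at about (381,145) and (392,170) px, where 3.14 rad predicts (378,145) and (392,169). The spatula and beaker are at their original side-view pixels, so the top-view differences there are probably the arm's shadow. Handing in.

```bash
python3 -c "
from h import *
from workcell import job
a=cv2.imread('pics/side0.png').astype(int);b=vision.read_camera('side')[:,:,::-1]
d=np.abs(b-a).max(2)
print('beaker',(d[108:142,296:322]>50).sum(),'spatula',(d[138:158,222:284]>50).sum())
print(job.finish_job())"
```

```text
beaker 3 spatula 0
the job is handed in; nothing more can be done
None
```

I turned the blue leaf over its spine with the shut fingers, tilted about 31°. They lifted it by its underside, pushed it round past upright, and pressed it lightly onto the far stack. The arm then backed off and rose to about 19 cm above the spine, and I handed the job in at about 7.7 s.

- **Leaf flat:** at the hard stop the wrist force reached about 19 N while the tip barely moved. In the last side picture the white face is up, the green panel is uncovered, and the free-edge corners are within about 3 px of where 3.14 rad puts them.
- **Forces while turning:** the wrist force read about 2 N or less at each check on the way over. It was only read between moves, so short peaks could have been missed.
- **Bystanders:** the top view shows no change at the orange leaf, bottle, jar, vial or dish.
- **Check that disagreed:** the top-view comparison flagged changes around the beaker and spatula. The side view shows both unmoved (3 and 0 changed pixels), so I put the top-view changes down to the arm's shadow.
- **Reach limit:** the arm could not quite reach two of the approach poses because joint 3 was at its range limit (read 2.56–2.57, limit 2.57). The approach was adjusted from where it stopped.

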